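# Rake the stock tray out from under the bench rack

## Task

Pick up the rake hook by its wooden handle, hook its blade over the front lip of the grey stock tray that stands deep under the wire rack, and drag the tray forward until its front stands about 3 cm out past the rack's front edge. Then stand the hook back upright on the bench roughly where you found it and let go. Move the tray only with the hook, never with the gripper or arm, and leave the can, the wooden box and the steel block beside them where they are.

Things in the scene. Friction and masses are not known exactly. Their poses are not given: they have to be found in the camera images.
- hook_grip (a point): Centre of the rake hook's light wooden handle, a block 44 long (x) x 24 wide (y) x 26 mm tall, 41 mm above the bench as the hook stands upright on its blade and foot. x: level, from handle to blade; y: across; z: up. A dark steel shaft 10 wide, 12 mm tall runs from it along x to the blade at the same height. 0.15 kg, weight about 65 mm ahead of the handle: grip firmly (50 N).
- hook_blade (a point): Middle of the lower edge of the hook's blade, 112.5 mm ahead (x) of the handle's centre and 41 mm below it. The blade is an upright dark steel plate 50 wide (y), 46 tall, 5 mm thick (x); it hangs 34 mm below the shaft's underside. Same axes as hook_grip.
- hook_foot (a point): Middle of the underside of the hook's flat foot, 64 wide (y), 12 long, 5 mm thick, on a stem under the shaft 42 mm ahead (x) of the handle's centre, level with the blade's lower edge. It stays in front of the tray when hooking. Same axes as hook_grip.
- tray: Grey sheet-metal tray, open on top, 200 deep (x) x 160 wide (y) x 60 mm tall, walls and floor 6 mm thick, about 0.6 kg; offcuts in its rear half, up to 39 mm high, the front 80 mm of its inside empty. It stands on the bench under the rack and slides on it. Origin: centre of its underside; x points to its rear wall (roughly the robot's left, +y), z up.
- tray_lip (a point): Middle of the top edge of the tray's front wall, midway through its 6 mm thickness, 60 mm above the bench. Same axes as the tray. At the start it lies about 78 to 90 mm behind the rack's front edge.
- rack: Fixed dark steel wire rack, 344 wide (y), 300 deep (x), on four 14 mm corner posts, front open and facing the robot's right (-y). Deck underside 145 mm above the bench; rails along its front edge up to 198 mm, which the gripper's body cannot pass: lean the gripper 35 to 45 degrees out of the rack, hook level, to get the blade behind the lip. Origin: middle of front edge, on the bench; x points into the rack (about +y), z up.
- tin: Bystander: a plain metal can, 42 mm across, 95 mm tall, standing on the bench beside the tray inside the rack. Not to be disturbed.
- oilstone_box: Bystander: a dark wooden box 120 x 42 x 50 mm beside the tray inside the rack, on the other side from the can. Not to be disturbed.
- bench_block: Bystander: a plain steel block 75 x 75 x 25 mm lying on the bench beside the hook, 11 to 20 cm from it. Not to be disturbed.
Mind the look-alikes: they are no part of the job. Leave any turquoise look-alike of the part that bears hook_grip alone.

How it is judged:
By the outcome, as a careful person would: the job done as asked, in the order asked, and still so for the second after the job is handed in, with the robot touching nothing.
It also fails if it takes over 58 s, if anything falls off the work surface, if the arm or the gripper's body presses on something with over 40 N, if the wrist force passes 120 N, or if a joint passes its speed limit or range.

## Robot

A 6-joint arm with a two-finger parallel gripper is mounted at the origin on the work surface. World frame = base frame: x ahead of the robot, y to its left, z up, the work surface at z = 0. Lengths are in mm, angles in rad, forces in N, time in s.
With the tool pointing down it reaches from about 300 to 775 mm from the base axis. Payload 14.6 kg.
Tool frame: the origin (TCP) lies midway between the tips of the shut fingers; the grasp point (between the pads) lies 19 mm behind it (manip.grip_point_offset is the distance from the TCP to the grasp point, in mm); x points along the fingers, z is the direction in which the jaws open and shut, and the axes are right-handed (so a half turn about x gives the same grasp; the last joint's range is limited). The gripper opens to 94 mm and grips with 3 to 60 N. Pads are 16 mm wide; open, the fingers measure 119 mm over their backs; the gripper's body (75 mm by 177 mm) begins 78 mm behind the grasp point.
Start: joints at [-1.168, 0.3, 1.521, -0, 1.321, -0.067], TCP at [248.981, -490.406, 205.446] pointing down, gripper open.
Joint ranges: [-3.03, 3.03], [-0.79, 2.21], [0.23, 2.52], [-1.04, 4.18], [0, 3.07], [-2.55, 2.55]. Speed limits (rad/s): [2.22, 2.22, 2.57, 3.14, 3.14, 3.14].

## Interface

Orientations are given as [roll, pitch, yaw] about the fixed x, y, z axes, in that order (R = Rz(yaw) Ry(pitch) Rx(roll)).
In Python, from cell import manip, camera, calibration, order gives the robot as it stands.
- The arm moves only by the tool jog_arm, never from a script. Its arguments are lists of equal length, an entry for each row: "turn": the turn, a rotation vector about the tool's x, y, z in degrees, a list of three; "dp": the shift along the tool's x, y, z in cm, a list of three; "gripper": the closure, from 0 (fully open) to 1 (shut). In form: {"turn": [[ax, ay, az], ...], "dp": [[tx, ty, tz], ...], "gripper": [gripper, ...]}. A call has 1 to 8 rows; each row shifts and turns the pose as measured when the row begins, along the tool's axes as they then stand; what a row does not reach is not made up. A row lasts 1/8 s, in which the tool goes at most 62.5 mm and 10.7 degrees, less where a joint would pass 70% of its speed; a pose out of reach is approached as far as the arm can. A call is refused whole if a number of a shift passes 6.25 or a number of a turn 10.7, either way. A call with a gripper value outside its range is refused whole. The fingers move at their own pace and stop on an object; "grip_force" is the grip in N (left out, the last holds). Time passes only in rows, so rows that do not move let the fingers close. It gives the time, the measured TCP pose, the force and the opening at its end, in the units of the state.
- manip.read_state(): the state, without advancing time (a new reading comes with each control period).
- camera(name): name is "side" or "top" or "wrist"; returns (picture, depth): 480x640x3 uint8, red, green, blue; 480x640 float32, mm along the optical axis (not along the pixel's ray), 0 where there is no reading.
- calibration(name): a dict with "K" (3x3 intrinsics, pixels), "world_from_camera" (4x4, takes a point from camera to world coordinates). Camera axes: x right, y down, z forward; pixel columns grow to the right and rows downward; lengths in mm; the calibration is good to about 2 mm. A picture is of the moment at which its call begins: read the wrist's pose just before it. calibration takes no time and is no camera call; for the wrist camera it gives the pose at the moment of the call.
- order.sign_off(): hands the job in, once; it reports no verdict.
The state is a dict: "clock": time; "joints": joint angles; "qd": joint speeds; "effort": joint torques, N m; "eef_pos": TCP position; "eef_rot": TCP orientation; "wrist_force": force on the tool from outside, world axes, zero at the start; "moment": the same for the moment, N m; "finger_gap": finger opening in mm.
Only numpy, scipy, OpenCV 4.12 (cv2) and the standard library are available. Lean on these libraries where they do the work, as an engineer would, in place of code of your own. Each camera call takes 0.05 s, during which the arm holds its last target.

## Working session

There is one attempt and no reset: what is moved stays moved. The work goes in short steps, Python scripts to look and compute and a tool call to move; the robot and the scene stay as the last step left them, time stands still between calls to the robot, and variables do not carry over. Pictures are saved under pics/ and viewed, and the job is handed in when it is done.

Besides the shell and the picture viewer there is one more tool, called after "Emit:" by a JSON object that holds its "op" and its "data". jog_arm: Moves the arm, as the interface text tells. Its arguments: {"type":"object","properties":{"turn":{"type":"array","items":{"type":"array","items":{"type":"number"}}},"dp":{"type":"array","items":{"type":"array","items":{"type":"number"}}},"gripper":{"type":"array","items":{"type":"number"}},"grip_force":{"type":"number"}},"required":["turn","dp","gripper"]}

```bash
ls -R . | head -30; mkdir -p pics; cat > h.py <<'E'
import numpy as np,cv2
from scipy.spatial.transform import Rotation as R
from cell import manip,camera,calibration,order
def snap(n,tag):
    c=calibration(n);p,d=camera(n)
    cv2.imwrite(f'pics/{tag}.png',p[:,:,::-1]);np.savez(f'pics/{tag}.npz',p=p,d=d,K=c['K'],T=c['world_from_camera'])
    return p,d,c
def load(tag):
    z=np.load(f'pics/{tag}.npz');return z['p'],z['d'],z['K'],z['T']
def world(d,K,T):
    v,u=np.mgrid[:480,:640];P=np.stack([(u-K[0,2])/K[0,0]*d,(v-K[1,2])/K[1,1]*d,d],-1)
    return P@T[:3,:3].T+T[:3,3]
def plane(u,v,K,T,z):
    r=T[:3,:3]@np.array([(u-K[0,2])/K[0,0],(v-K[1,2])/K[1,1],1]);o=T[:3,3]
    return o+r*(z-o[2])/r[2]
E
python3 - <<'E'
from h import *
print(manip.read_state(), manip.grip_point_offset)
for n in('side','top','wrist'):
    p,d,c=snap(n,n+'0');print(n,np.round(c['K'],1).tolist(),np.round(c['world_from_camera'],3).tolist())
E
```

```text
.:
pics

./pics:
{'clock': 0.0, 'joints': array([-1.16759469e+00,  3.00458323e-01,  1.52156291e+00,  5.02116619e-06,
        1.32071578e+00, -6.66226295e-02]), 'qd': array([ 0.00145259, -0.00119195, -0.00077663,  0.00020133, -0.00178423,
       -0.0004594 ]), 'effort': array([-1.04443534e-03, -5.31805229e+01, -3.52738488e+01,  7.07819802e-02,
        2.43476004e-02, -5.79041625e-05]), 'eef_pos': array([ 248.88670117, -490.17347308,  204.90103257]), 'eef_rot': array([3.07072002, 1.56965196, 1.96974671]), 'wrist_force': array([-0.23898882, -0.33257878,  0.46623544]), 'moment': array([-0.02220555,  0.00160606, -0.0023965 ]), 'finger_gap': 94.08314122621401} 18.8
side [[496.7, 0.0, 317.2], [0.0, 496.7, 243.0], [0.0, 0.0, 1.0]] [[-0.856, -0.371, 0.361, 135.165], [-0.517, 0.609, -0.602, 606.014], [0.003, -0.701, -0.713, 795.995], [0.0, 0.0, 0.0, 1.0]]
top [[545.8, 0.0, 313.0], [0.0, 545.8, 239.4], [0.0, 0.0, 1.0]] [[-0.027, -0.994, 0.103, 402.242], [-0.999, 0.025, -0.02, -10.978], [0.017, -0.103, -0.995, 1206.405], [0.0, 0.0, 0.0, 1.0]]
wrist [[349.2, 0.0, 318.6], [0.0, 349.2, 239.6], [0.0, 0.0, 1.0]] [[0.452, -0.859, -0.241, 319.208], [-0.892, -0.436, -0.12, -454.339], [-0.002, 0.269, -0.963, 384.595], [0.0, 0.0, 0.0, 1.0]]
```

View pics/side0.png

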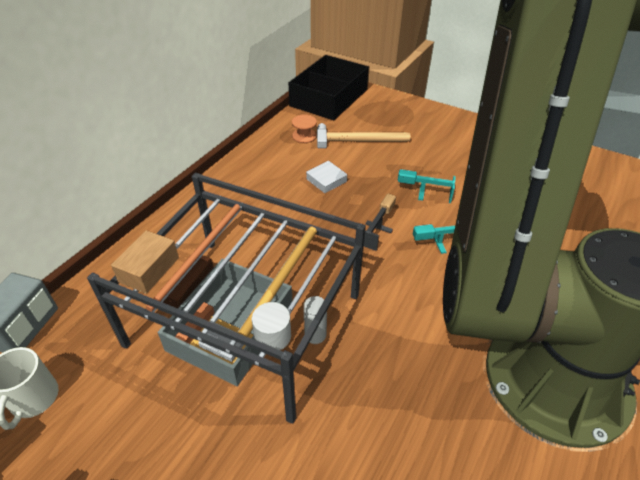

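View pics/top0.png

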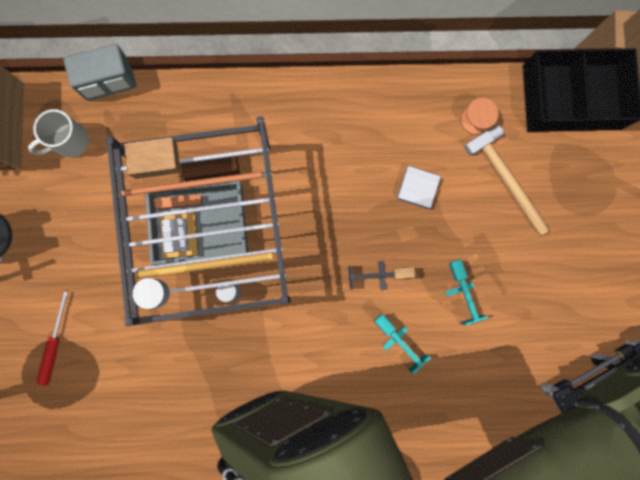

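View pics/wrist0.png

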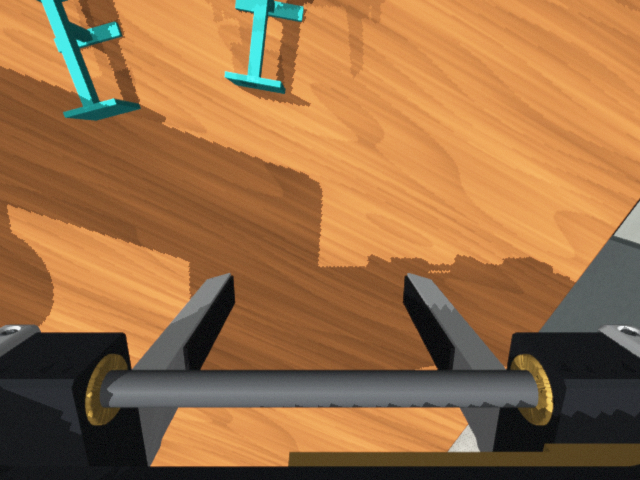

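Candidates in the top view for the rake hook are the wooden-handled dark hook (handle at 405,273, blade at 350,277) and two turquoise look-alikes (handles at 459,267 and 386,324). I choose the wooden one. The tray is at about (197,222), the rack front is the right-hand rail at about (272,210), and the block is at (419,187).

```bash
python3 - <<'E'
from h import *
p,d,K,T=load('top0')
cv2.imwrite('pics/crop1.png',cv2.resize(p[225:320,320:480,::-1],None,fx=5,fy=5,interpolation=cv2.INTER_CUBIC))
cv2.imwrite('pics/crop2.png',cv2.resize(p[105:335,100:300,::-1],None,fx=2.6,fy=2.6,interpolation=cv2.INTER_CUBIC))
W=world(d,K,T)
np.set_printoptions(suppress=True,precision=1)
for n,(u,v) in dict(handle=(405,273),shaft=(370,276),blade=(351,277),foot=(382,275),block=(419,187),tabl=(330,240),tin=(227,293),tinOnTop=(150,293),lip=(242,215),lip2=(240,195),railfront=(272,200)).items(): print(n,W[v,u],d[v,u])
E
```

```text
handle [ 444.9 -226.    55.9] 1152.8578
shaft [ 440.9 -153.1   45. ] 1161.7974
blade [ 439.8 -112.4   47.1] 1158.811
foot [ 442.3 -178.5   47. ] 1160.4084
block [ 634.5 -271.2   25.4] 1203.5297
tabl [524.3 -72.4   3.9] 1209.6904
tin [412.7 143.9  94.5] 1103.8306
tinOnTop [415.4 267.8 205.7] 991.0398
lip [576.5 115.2  60. ] 1155.5072
lip2 [619.5 118.9  60.2] 1159.7173
railfront [582.7  43.8 196.8] 1021.544
```

View pics/crop1.png

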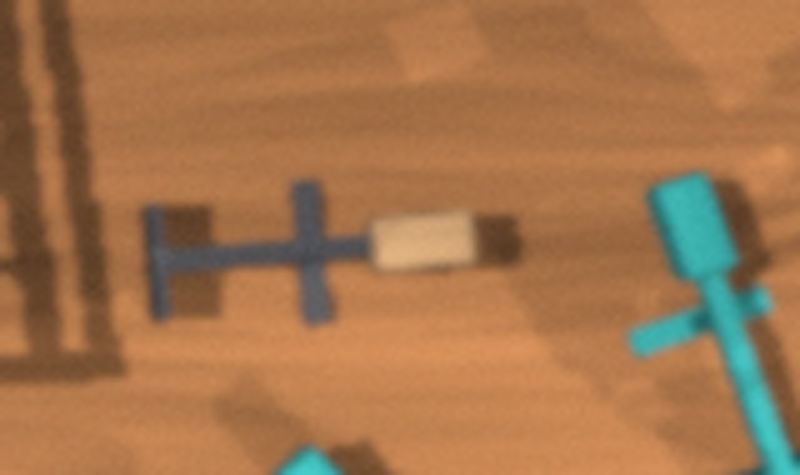

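View pics/crop2.png

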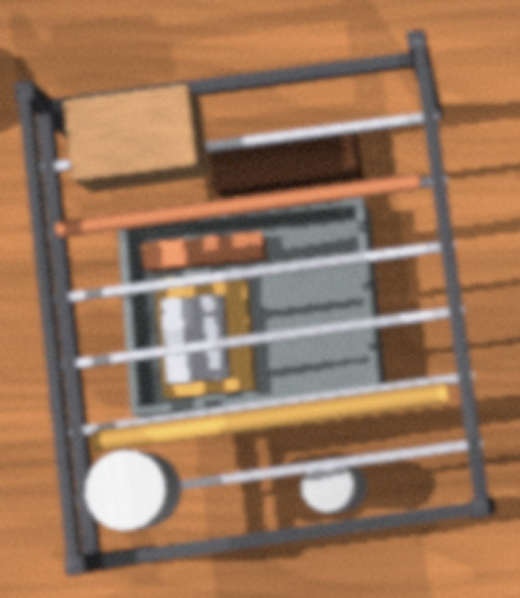

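```bash
cat > meas.py <<'E'
from h import *
np.set_printoptions(suppress=True,precision=2)
def fit(P):
    m=np.median(P,0)
    for _ in range(4):
        U,S,V=np.linalg.svd(P-P.mean(0));n=V[1];r=(P-P.mean(0))@n
        P=P[abs(r)<max(2.5*np.median(abs(r))*1.48,1)]
    return P.mean(0),V[0]*np.sign(V[0][0]),len(P)
def tray(tag):
    p,d,K,T=load(tag);W=world(d,K,T)
    x,y,z=W[...,0],W[...,1],W[...,2]
    hsv=cv2.cvtColor(p,cv2.COLOR_RGB2HSV)
    return W,hsv,p,K,T
if __name__=='__main__':
    import sys
    W,hsv,p,K,T=tray('top0');x,y,z=W[...,0],W[...,1],W[...,2]
    v,u=np.mgrid[:480,:640]
    # rack front rail
    m=(z>188)&(z<206)&(u>255)&(u<295)&(v>115)&(v<310)&(p.max(-1)<110)
    P=W[m][:,:2];c,dr,n=fit(P);print('rail',c,dr,n,'z',np.median(z[m]))
    o=P-c;nn=np.array([-dr[1],dr[0]]);print('normal',nn,'offset range',np.percentile(o@nn,[2,10,50,90,98]),'extent',(o@dr).min(),(o@dr).max())
    m=(z>53)&(z<66)&(u>225)&(u<255)&(v>180)&(v<265)
    P=W[m][:,:2];c2,d2,n=fit(P);print('lip',c2,d2,n,'z',np.median(z[m]));o=P-c2;nn2=np.array([-d2[1],d2[0]]);print(nn2,np.percentile(o@nn2,[2,10,50,90,98]),(o@d2).min(),(o@d2).max())
    # handle
    m=(u>390)&(u<418)&(v>262)&(v<284)&(hsv[...,1]<125)&(p[...,0]>130)
    print('handle n',m.sum());cn,_=cv2.findContours(m.astype('uint8'),0,2);b=max(cn,key=cv2.contourArea);rr=cv2.minAreaRect(b);print(rr)
    mm=cv2.moments(m.astype('uint8'),True);print('handle centre top plane',plane(mm['m10']/mm['m00'],mm['m01']/mm['m00'],K,T,54))
    for q in cv2.boxPoints(rr): print(plane(*q,K,T,54))
    m=(z>20)&(z<70)&(u>340)&(u<420)&(v>255)&(v<295)
    m2=m&(u>353)&(u<376)&(abs(v-276)<5)&(p.max(-1)<115); P=W[m2][:,:2];c3,d3,n=fit(P);print('shaft',c3,d3*np.sign(d3[1]),n)
E
python3 meas.py
```

```text
rail [557.5   41.53] [0.99 0.11] 741 z 197.61511667524582
normal [-0.11  0.99] offset range [-3.65 -3.   -0.03  3.06  5.33] extent -169.20831582348242 186.0010584658105
lip [574.98 117.35] [1.   0.08] 214 z 59.480792017050135
[-0.08  1.  ] [-3.17 -2.65  0.67 16.78 32.92] -80.20357033749642 75.34690140289062
handle n 233
((402.9468078613281, 272.9139404296875), (11.045360565185547, 23.44875717163086), 84.80557250976562)
handle centre top plane [ 445.55 -223.98   54.  ]
[ 455.33 -196.62   54.  ]
[ 458.51 -246.4    54.  ]
[ 435.21 -247.44   54.  ]
[ 432.06 -197.76   54.  ]
shaft [ 441.15 -140.28] [-0.06  1.  ] 98
```

```bash
cat > go.py <<'E'
from h import *
np.set_printoptions(suppress=True,precision=2)
OFF=18.8
def pose():
    s=manip.read_state();return s,s['eef_pos'],R.from_euler('xyz',s['eef_rot'])
def target(yaw,lean,sgn):
    y,l=np.radians([yaw,lean]);h=np.array([np.cos(y),np.sin(y),0])
    x=-np.cos(l)*np.array([0,0,1])+np.sin(l)*h;z=sgn*np.cross([0,0,1],h);return R.from_matrix(np.c_[x,np.cross(z,x),z])
def plan(gp,yaw,lean,sgn,vmax=50,amax=9.5,n=None):
    s,p,r=pose();rt=target(yaw,lean,sgn);pt=np.array(gp)+rt.apply([OFF,0,0])
    rv=(r.inv()*rt).as_rotvec(degrees=True);dist=np.linalg.norm(pt-p)
    print('now grasp',p-r.apply([OFF,0,0]),'dist',dist,'ang',np.linalg.norm(rv),'joints',s['joints'])
    n=n or max(1,int(np.ceil(max(dist/vmax,np.linalg.norm(rv)/amax))))
    cr,cp=r,p;T=[];D=[]
    for i in range(n):
        nr=r*R.from_rotvec(rv*(i+1)/n,degrees=True);np_=p+(pt-p)*(i+1)/n
        D.append(np.round(cr.inv().apply(np_-cp)/10,2).tolist());T.append(np.round((cr.inv()*nr).as_rotvec(degrees=True),1).tolist());cr,cp=nr,np_
    print(n);print('turn',T);print('dp',D)
E
python3 - <<'E'
from go import *
s,p,r=pose();print(r.as_matrix())
for sg in(1,-1):plan([447,-224-90,200],93.1,40,sg)
W=load('top0')
print(plane(386,324,W[2],W[3],54),plane(459,267,W[2],W[3],54))
E
```

```text
[[-0.    0.89  0.45]
 [ 0.    0.45 -0.89]
 [-1.    0.   -0.  ]]
now grasp [ 248.91 -490.26  223.83] dist 273.5345539112467 ang 118.24818070270942 joints [-1.17  0.3   1.52  0.    1.32 -0.07]
13
turn [[8.3, 3.0, -2.0], [8.3, 3.0, -2.0], [8.3, 3.0, -2.0], [8.3, 3.0, -2.0], [8.3, 3.0, -2.0], [8.3, 3.0, -2.0], [8.3, 3.0, -2.0], [8.3, 3.0, -2.0], [8.3, 3.0, -2.0], [8.3, 3.0, -2.0], [8.3, 3.0, -2.0], [8.3, 3.0, -2.0], [8.3, 3.0, -2.0]]
dp [[0.15, 2.01, -0.6], [0.12, 1.91, -0.88], [0.11, 1.76, -1.14], [0.12, 1.58, -1.38], [0.15, 1.37, -1.59], [0.2, 1.13, -1.76], [0.26, 0.87, -1.9], [0.34, 0.6, -1.99], [0.43, 0.32, -2.04], [0.53, 0.04, -2.04], [0.64, -0.24, -1.99], [0.75, -0.5, -1.9], [0.87, -0.74, -1.77]]
now grasp [ 248.91 -490.26  223.83] dist 273.5345539112467 ang 76.1222811074371 joints [-1.17  0.3   1.52  0.    1.32 -0.07]
9
turn [[-7.0, 2.6, 3.9], [-7.0, 2.6, 3.9], [-7.0, 2.6, 3.9], [-7.0, 2.6, 3.9], [-7.0, 2.6, 3.9], [-7.0, 2.6, 3.9], [-7.0, 2.6, 3.9], [-7.0, 2.6, 3.9], [-7.0, 2.6, 3.9]]
dp [[0.22, 2.9, -0.87], [0.45, 2.96, -0.5], [0.67, 2.96, -0.11], [0.86, 2.9, 0.29], [1.04, 2.77, 0.68], [1.18, 2.59, 1.06], [1.3, 2.35, 1.42], [1.38, 2.07, 1.75], [1.42, 1.74, 2.05]]
[ 339.43 -181.73   54.  ] [ 454.63 -341.82   54.  ]
```

Emit:
{"op": "jog_arm", "data": {"turn": [[-7, 2.6, 3.9], [-7, 2.6, 3.9], [-7, 2.6, 3.9], [-7, 2.6, 3.9], [-7, 2.6, 3.9], [-7, 2.6, 3.9], [-7, 2.6, 3.9], [-7, 2.6, 3.9]], "dp": [[0.22, 2.9, -0.87], [0.45, 2.96, -0.5], [0.67, 2.96, -0.11], [0.86, 2.9, 0.29], [1.04, 2.77, 0.68], [1.18, 2.59, 1.06], [1.3, 2.35, 1.42], [1.38, 2.07, 1.75]], "gripper": [0.3, 0.3, 0.3, 0.3, 0.3, 0.3, 0.3, 0.3], "grip_force": 50}}

```text
clock: 1.15
eef_pos: [426.1, -316.2, 188.3]
eef_rot: [1.636, 0.923, 1.578]
wrist_force: [-0.8, 0.5, 1.1]
finger_gap: 65.7
```

```bash
python3 - <<'E'
from go import *
plan([447,-224-58,111],93.1,40,-1)
E
```

```text
now grasp [ 426.21 -327.51  203.32] dist 104.69312288266651 ang 6.724890555297584 joints [-0.9   0.57  1.31  0.39  1.78 -0.86]
3
turn [[-1.9, 0.6, 0.9], [-1.9, 0.6, 0.9], [-1.9, 0.6, 0.9]]
dp [[3.37, -0.57, 0.72], [3.35, -0.65, 0.74], [3.33, -0.73, 0.75]]
```

Emit:
{"op": "jog_arm", "data": {"turn": [[-1.9, 0.6, 0.9], [-1.9, 0.6, 0.9], [-1.9, 0.6, 0.9], [0, 0, 0]], "dp": [[3.37, -0.57, 0.72], [3.35, -0.65, 0.74], [3.33, -0.73, 0.75], [0, 0, 0]], "gripper": [0.4, 0.4, 0.4, 0.4]}}

```text
clock: 1.65
eef_pos: [447.6, -266.8, 92.4]
eef_rot: [1.574, 0.87, 1.633]
wrist_force: [-0.4, 0.4, 0.0]
finger_gap: 56.4
```

```bash
python3 - <<'E'
from go import *
p,d,c=snap('wrist','wrist1');snap('top','top1')
plan([446,-224,41],93.1,40,-1)
E
```

```text
now grasp [ 448.85 -280.71  109.36] dist 88.86501787789562 ang 0.24541779526835378 joints [-0.83  0.67  1.4   0.42  1.64 -0.98]
2
turn [[0.1, -0.0, 0.1], [0.1, -0.0, 0.1]]
dp [[4.44, -0.01, 0.02], [4.44, -0.02, 0.02]]
```

View pics/wrist1.png

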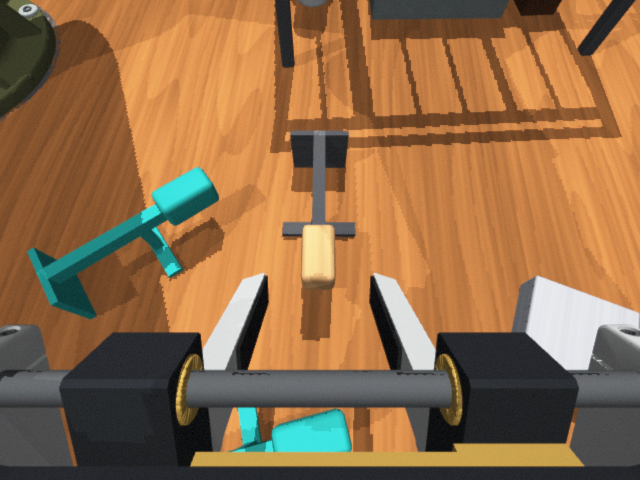

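View pics/top1.png

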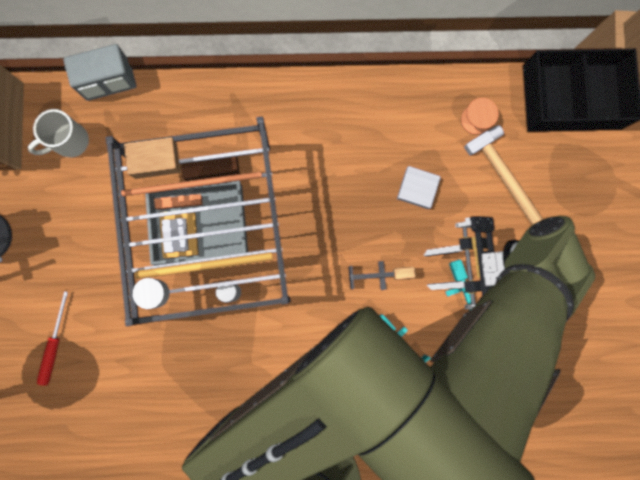

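The wrist view shows the wooden handle at (318,255), centred between the fingers, with the blade ahead at (319,150). The turquoise ones are off to the left and below. I'll take a quick wrist fix on the handle.

```bash
python3 - <<'E'
from go import *
p,d,K,T=load('wrist1');W=world(d,K,T)
hsv=cv2.cvtColor(p,cv2.COLOR_RGB2HSV);v,u=np.mgrid[:480,:640]
m=(W[...,2]>50)&(W[...,2]<58)&(u>295)&(u<342)&(v>218)&(v<292)
P=W[m];print('handle top',m.sum(),P.min(0),P.max(0),(np.percentile(P,1,0)+np.percentile(P,99,0))/2)
m=(W[...,2]>43)&(W[...,2]<52)&(u>300)&(u<335)&(v>140)&(v<215)
from meas import fit
print('shaft',fit(W[m][:,:2]))
m=(W[...,2]>30)&(W[...,2]<50)&(u>285)&(u<355)&(v>125)&(v<170)
print('blade',np.median(W[m],0),W[m].min(0),W[m].max(0))
E
```

```text
handle top 1886 [ 432.17 -249.22   50.02] [ 457.11 -205.7    56.19] [ 444.79 -227.74   53.22]
shaft (array([ 441.23, -160.47]), array([ 0.05, -1.  ]), 901)
blade [ 439.71 -117.33   46.  ] [ 413.97 -153.1    30.01] [ 464.05 -110.4    48.51]
```

```bash
python3 - <<'E'
from go import *
plan([445,-226,41],93,40,-1,vmax=30)
E
```

```text
now grasp [ 448.85 -280.71  109.36] dist 87.63922273891315 ang 0.33654003525476095 joints [-0.83  0.67  1.4   0.42  1.64 -0.98]
3
turn [[0.1, -0.1, 0.0], [0.1, -0.1, 0.0], [0.1, -0.1, 0.0]]
dp [[2.92, -0.06, -0.02], [2.92, -0.06, -0.03], [2.92, -0.06, -0.03]]
```

Emit:
{"op": "jog_arm", "data": {"turn": [[0, 0, 0], [0, 0, 0], [0, 0, 0], [0, 0, 0]], "dp": [[2.92, -0.06, -0.03], [2.92, -0.06, -0.03], [2.92, -0.06, -0.03], [0, 0, 0]], "gripper": [0.4, 0.4, 0.4, 0.4]}}

```text
clock: 2.25
eef_pos: [445.9, -218.4, 31.2]
eef_rot: [1.559, 0.884, 1.613]
wrist_force: [-0.1, 0.1, -0.1]
finger_gap: 56.5
```

```bash
python3 - <<'E'
from go import *
plan([445,-226,41],93,40,-1,vmax=30)
E
```

```text
now grasp [ 446.37 -230.29   45.72] dist 6.560632360185999 ang 0.7993445914384598 joints [-0.77  0.69  1.55  0.45  1.46 -1.01]
1
turn [[0.3, 0.4, 0.7]]
dp [[0.64, 0.06, -0.13]]
```

Emit:
{"op": "jog_arm", "data": {"turn": [[0.3, 0.4, 0.7], [0, 0, 0], [0, 0, 0], [0, 0, 0], [0, 0, 0], [0, 0, 0], [0, 0, 0]], "dp": [[0.64, 0.06, -0.13], [0, 0, 0], [0, 0, 0], [0, 0, 0], [0, 0, 0], [0, 0, 0], [0, 0, 0]], "gripper": [0.4, 0.4, 1, 1, 1, 1, 1], "grip_force": 52}}

```text
clock: 3.12
eef_pos: [445.7, -217.4, 30.1]
eef_rot: [1.566, 0.876, 1.618]
wrist_force: [-0.9, 0.6, -0.4]
finger_gap: 23.6
```

```bash
python3 - <<'E'
from go import *
print(manip.read_state()['wrist_force'])
plan([445,-226,41],93,40,-1,vmax=30)
E
```

```text
[-0.85  0.61 -0.35]
now grasp [ 446.26 -229.46   44.51] dist 5.11062624402015 ang 0.286786128614622 joints [-0.77  0.69  1.54  0.46  1.46 -1.  ]
1
turn [[0.0, 0.2, 0.2]]
dp [[0.49, 0.05, -0.12]]
```

```bash
cat >> go.py <<'E'
def H(hp,yaw,lean=40,dx=-3.6,dz=3.5,**k):
    y=np.radians(yaw);h=np.array([np.cos(y),np.sin(y),0]);plan(np.array(hp)+dx*h+np.array([0,0,dz]),yaw,lean,-1,**k)
E
python3 - <<'E'
from go import *
H([445,-226,112],93)
E
```

```text
now grasp [ 446.26 -229.46   44.51] dist 71.04453242365187 ang 0.286786128614622 joints [-0.77  0.69  1.54  0.46  1.46 -1.  ]
2
turn [[0.0, 0.1, 0.1], [0.0, 0.1, 0.1]]
dp [[-2.73, 2.27, -0.05], [-2.73, 2.28, -0.05]]
```

Emit:
{"op": "jog_arm", "data": {"turn": [[0, 0, 0], [0, 0, 0], [0, 0, 0], [0, 0, 0]], "dp": [[-1.8, 1.5, -0.03], [-1.8, 1.5, -0.03], [-1.9, 1.6, -0.05], [0, 0, 0]], "gripper": [1, 1, 1, 1]}}

```text
clock: 3.62
eef_pos: [444.0, -217.2, 102.6]
eef_rot: [1.569, 0.876, 1.619]
wrist_force: [-0.2, 0.6, -1.4]
finger_gap: 23.7
```

```bash
python3 - <<'E'
from go import *
p,d,c=snap('wrist','wrist2')
W=world(d,c['K'],c['world_from_camera']);np.save('pics/W2.npy',W)
H([581.5,-70,112],95)
E
```

```text
now grasp [ 444.23 -228.86  115.9 ] dist 207.16462895421543 ang 2.1244385116908635 joints [-0.77  0.58  1.53  0.45  1.58 -0.95]
5
turn [[-0.3, 0.3, 0.0], [-0.3, 0.3, 0.0], [-0.3, 0.3, 0.0], [-0.3, 0.3, 0.0], [-0.3, 0.3, 0.0]]
dp [[1.91, 2.27, 2.9], [1.89, 2.25, 2.92], [1.88, 2.23, 2.94], [1.87, 2.22, 2.96], [1.85, 2.2, 2.98]]
```

View pics/wrist2.png

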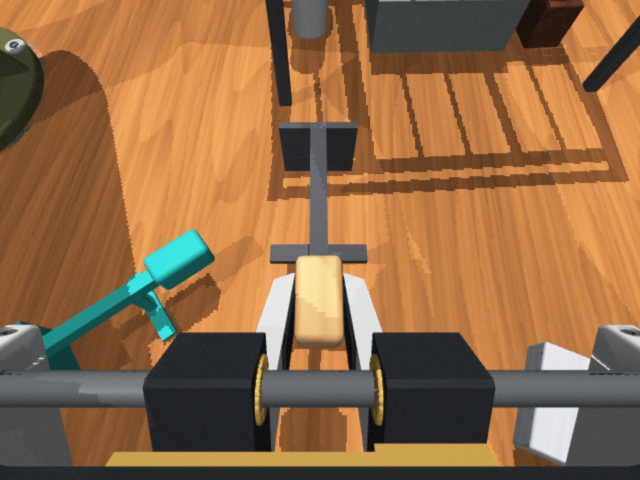

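The hook is held between the fingers (handle 319,300; blade 318,147), level to the eye. I'll check the shaft pitch numerically.

```bash
python3 - <<'E'
from go import *
W=np.load('pics/W2.npy')
for v in(130,150,175,200,225,275,300,320): print(v,np.median(W[v-2:v+3,316:323].reshape(-1,3),0))
E
```

```text
130 [ 439.51 -118.4   119.05]
150 [ 440.31 -134.12  119.18]
175 [ 441.23 -152.36  119.13]
200 [ 442.05 -169.24  118.72]
225 [ 442.84 -185.18  119.13]
275 [ 444.35 -216.47  127.1 ]
300 [ 444.97 -228.96  127.06]
320 [ 445.45 -238.42  126.91]
```

Emit:
{"op": "jog_arm", "data": {"turn": [[-0.3, 0.3, 0], [-0.3, 0.3, 0], [-0.3, 0.3, 0], [-0.3, 0.3, 0], [-0.3, 0.3, 0], [0, 0, 0]], "dp": [[1.9, 2.25, 2.9], [1.9, 2.25, 2.9], [1.9, 2.25, 2.95], [1.9, 2.2, 2.95], [1.85, 2.2, 3], [0, 0, 0]], "gripper": [1, 1, 1, 1, 1, 1]}}

```text
clock: 4.42
eef_pos: [582.4, -55.7, 90.7]
eef_rot: [1.592, 0.87, 1.673]
wrist_force: [-0.8, -0.1, -1.6]
finger_gap: 23.9
```

```bash
python3 - <<'E'
from go import *
snap('wrist','wrist3');snap('top','top3')
H([581.5,21,112],95)
E
```

```text
now grasp [582.58 -69.89 105.31] dist 87.86851785338781 ang 0.833800011806818 joints [-0.43  0.69  1.39  0.59  1.49 -0.69]
2
turn [[-0.3, -0.2, -0.1], [-0.3, -0.2, -0.1]]
dp [[2.41, 3.66, 0.33], [2.41, 3.66, 0.34]]
```

View pics/wrist3.png

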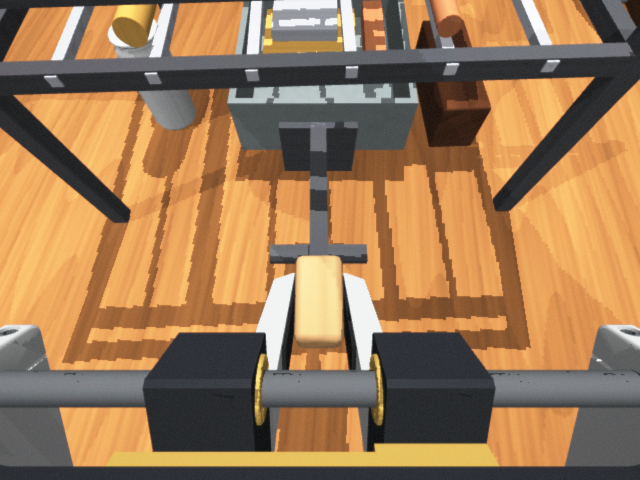

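View pics/top3.png

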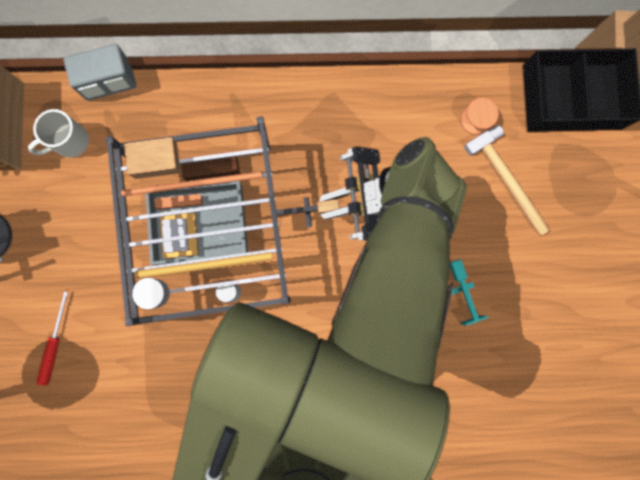

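The hook points squarely at the tray. In the wrist view the tray front face is at (240–410, 100–150), with the front rail above it at v≈70. The can (165,90) and the box (455,90) sit to either side. I'll measure lip and rack here.

```bash
python3 - <<'E'
from go import *
from meas import fit
p,d,K,T=load('wrist3');W=world(d,K,T);v,u=np.mgrid[:480,:640];x,y,z=W[...,0],W[...,1],W[...,2]
hsv=cv2.cvtColor(p,cv2.COLOR_RGB2HSV)
m=(z>15)&(z<50)&(u>240)&(u<415)&(v>95)&(v<152)&(y>80)
m&=~((u>272)&(u<362))
c,dr,n=fit(W[m][:,:2]);print('tray front face',c,dr,n,'yaw',np.degrees(np.arctan2(dr[1],dr[0])),'x ext',W[m][:,0].min(),W[m][:,0].max())
m=(z>57)&(z<63)&(u>225)&(u<420)&(v>75)&(v<110)&(y>80)&(y<140)
print('lip top',m.sum(),np.percentile(W[m],[1,99],0)); 
for xx in(510,530,550,570,590,610,630,645):
    q=W[m&(abs(x-xx)<6)]; 
    if len(q):print(xx,len(q),np.percentile(q[:,1],[2,50,98]),np.median(q[:,2]))
# rack posts: outer front
m=(z>20)&(z<130)&(p.max(-1)<90)&(y>20)&(y<70)&((u<135)|(u>490))&(v>90)&(v<225)
for s in (u<300,u>300):
    q=W[m&s];print('post',len(q),np.percentile(q,[2,50,98],0))
m=(z>150)&(z<206)&(v>40)&(v<95)&(p.max(-1)<110)
c2,d2,n=fit(W[m][:,:2]);nn=np.array([-d2[1],d2[0]]);print('rail',c2,d2,n,np.percentile((W[m][:,:2]-c2)@nn,[1,10,50,90,99]))
print('blade edge', [W[r,300] for r in (126,140,160,168)])
E
```

```text
tray front face [582.04 115.32] [1.   0.07] 2159 yaw 4.24359128695402 x ext 492.20759170698295 650.1592355232254
lip top 1798 [[490.86 108.51  57.06]
 [648.87 137.68  61.73]]
510 123 [108.91 111.07 115.87] 60.17273566176078
530 127 [110.   112.48 117.05] 60.1423199942962
550 120 [112.01 114.22 119.01] 60.24729084983899
570 122 [113.15 115.51 120.11] 60.29916474766917
590 113 [115.03 117.24 121.57] 60.23476218457603
610 118 [116.38 118.42 122.8 ] 60.35925517589956
630 121 [117.68 119.7  124.39] 60.30592946004069
645 211 [119.29 125.65 139.36] 60.513818229187876
post 1728 [[400.81  20.15  23.98]
 [402.11  25.11  91.23]
 [403.35  30.55 128.61]]
post 3521 [[729.12  55.64  23.94]
 [731.42  57.31  91.29]
 [742.55  67.3  128.67]]
rail [573.49  38.96] [0.99 0.11] 8333 [-1.37 -0.71  0.23  6.91 23.55]
blade edge [array([562.42,  44.64, 108.28]), array([561.62,  44.56,  95.23]), array([560.48,  43.59,  75.02]), array([559.8 ,  44.  ,  64.87])]
```

```bash
python3 - <<'E'
from go import *
H([580,-60,114],94.2,dz=2.7,n=1)
H([579,-20,114],94.2,dz=2.7,n=2)
E
```

```text
now grasp [582.58 -69.89 105.31] dist 13.132874462865434 ang 0.9984405869115873 joints [-0.43  0.69  1.39  0.59  1.49 -0.69]
1
turn [[-0.1, -1.0, -0.2]]
dp [[-0.45, 1.22, -0.16]]
now grasp [582.58 -69.89 105.31] dist 47.75353918960456 ang 0.9984405869115873 joints [-0.43  0.69  1.39  0.59  1.49 -0.69]
2
turn [[-0.0, -0.5, -0.1], [-0.0, -0.5, -0.1]]
dp [[1.06, 2.14, 0.04], [1.06, 2.14, 0.03]]
```

Emit:
{"op": "jog_arm", "data": {"turn": [[0, -1, -0.2], [0, 0, 0], [0, 0, 0], [0, 0, 0]], "dp": [[-0.7, 1.4, -0.16], [1.3, 1.55, 0.1], [1.3, 1.55, 0.1], [0, 0, 0]], "gripper": [1, 1, 1, 1]}}

```text
clock: 5.03
eef_pos: [577.3, -9.6, 106.2]
eef_rot: [1.571, 0.873, 1.639]
wrist_force: [0.7, 0.1, -1.3]
finger_gap: 24.0
```

```bash
python3 - <<'E'
from go import *
H([578,19.3,114],94.2,dz=2.7,n=3)
E
```

```text
now grasp [578.09 -21.61 120.6 ] dist 37.534199199955125 ang 0.2710754052329955 joints [-0.36  0.62  1.46  0.63  1.43 -0.64]
3
turn [[-0.1, 0.1, 0.0], [-0.1, 0.1, 0.0], [-0.1, 0.1, 0.0]]
dp [[0.9, 0.87, 0.09], [0.9, 0.87, 0.09], [0.9, 0.87, 0.09]]
```

Emit:
{"op": "jog_arm", "data": {"turn": [[0, 0, 0], [0, 0, 0], [0, 0, 0], [0, 0, 0]], "dp": [[0.9, 0.95, 0.09], [0.9, 0.95, 0.09], [0.9, 0.95, 0.09], [0, 0, 0]], "gripper": [1, 1, 1, 1]}}

```text
clock: 5.52
eef_pos: [577.1, 32.7, 103.3]
eef_rot: [1.571, 0.873, 1.64]
wrist_force: [-0.7, -0.9, -2.0]
finger_gap: 23.7
```

```bash
python3 - <<'E'
from go import *
snap('wrist','wrist4');snap('side','side4')
H([578,19.3,72],94.2,dz=2.7,n=3)
E
```

```text
now grasp [578.15  19.62 117.79] dist 43.25489314520056 ang 0.3029563212247822 joints [-0.3   0.6   1.5   0.66  1.38 -0.61]
3
turn [[-0.1, 0.1, 0.0], [-0.1, 0.1, 0.0], [-0.1, 0.1, 0.0]]
dp [[1.02, -1.02, -0.01], [1.02, -1.02, -0.01], [1.02, -1.02, -0.01]]
```

View pics/wrist4.png

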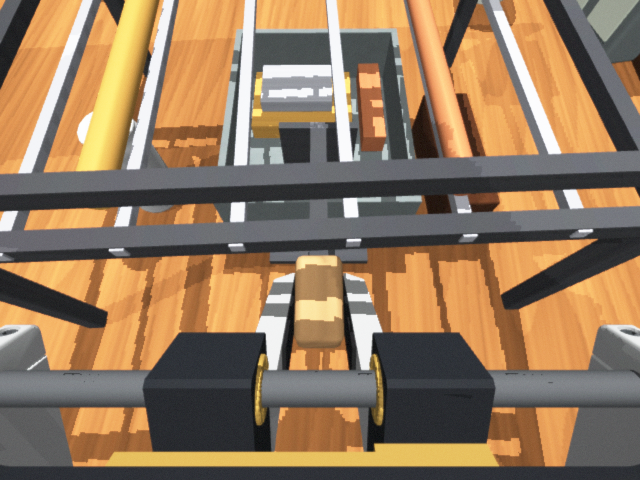

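View pics/side4.png

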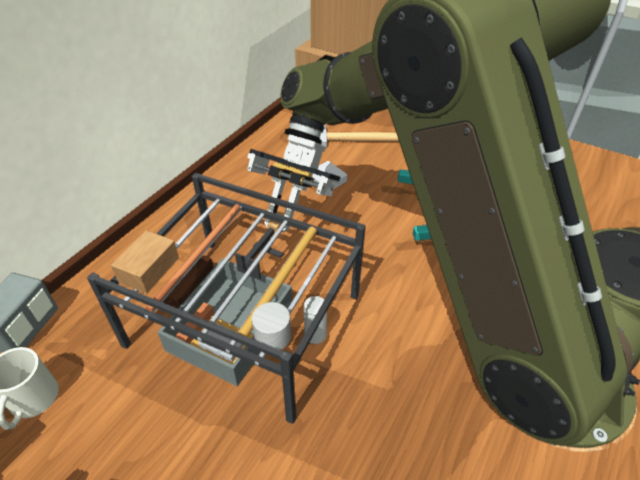

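The blade (318,145 in the wrist view) now hangs above the tray's empty front, behind the lip. Next I lower it.

Emit:
{"op": "jog_arm", "data": {"turn": [[0, 0, 0], [0, 0, 0], [0, 0, 0], [0, 0, 0]], "dp": [[1.0, -1.1, 0], [1.0, -1.1, 0], [1.0, -1.0, 0], [0, 0, 0]], "gripper": [1, 1, 1, 1]}}

```text
clock: 6.12
eef_pos: [577.6, 24.9, 55.9]
eef_rot: [1.572, 0.873, 1.638]
wrist_force: [-0.1, 0.1, -1.1]
finger_gap: 23.8
```

```bash
python3 - <<'E'
from go import *
snap('wrist','wrist5');print(manip.read_state()['wrist_force'])
H([580,0,71.5],94.2,dz=2.7,n=2)
E
```

```text
[-0.02 -0.34 -1.43]
now grasp [578.49  12.88  70.74] dist 16.910228436097054 ang 0.38588804089975803 joints [-0.31  0.67  1.51  0.66  1.32 -0.66]
2
turn [[-0.2, 0.1, 0.0], [-0.2, 0.1, 0.0]]
dp [[-0.66, -0.52, 0.03], [-0.66, -0.52, 0.03]]
```

View pics/wrist5.png

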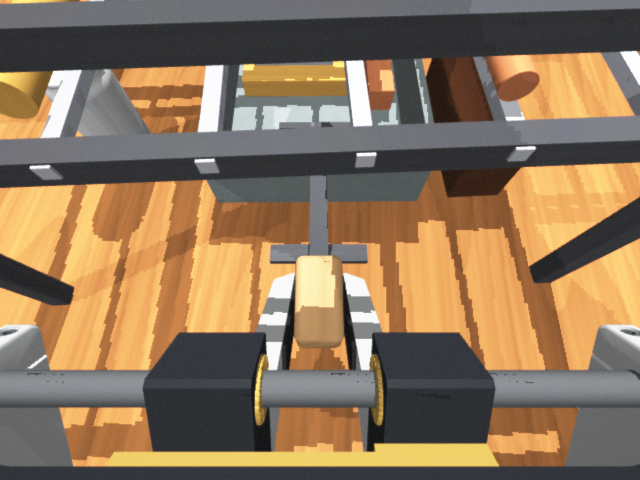

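Emit:
{"op": "jog_arm", "data": {"turn": [[0, 0, 0], [0, 0, 0], [0, 0, 0], [0, 0, 0], [0, 0, 0], [0, 0, 0]], "dp": [[-0.7, -0.2, 0], [-0.8, -0.8, 0], [-0.8, -0.9, 0], [-0.8, -0.9, 0], [-0.8, -0.9, 0], [0, 0, 0]], "gripper": [1, 1, 1, 1, 1, 1]}}

```text
clock: 6.92
eef_pos: [581.7, -32.7, 63.6]
eef_rot: [1.57, 0.874, 1.637]
wrist_force: [0.4, -0.1, -1.3]
finger_gap: 23.6
```

```bash
python3 - <<'E'
from go import *
snap('wrist','wrist6');print(manip.read_state()['wrist_force'])
H([586.8,-94,72],94.2,dz=2.7,n=5)
E
```

```text
[-0.43  0.41 -1.3 ]
now grasp [582.42 -44.31  78.06] dist 53.5627804201957 ang 0.3763848827598834 joints [-0.39  0.7   1.44  0.62  1.4  -0.7 ]
5
turn [[-0.1, 0.0, 0.0], [-0.1, 0.0, 0.0], [-0.1, 0.0, 0.0], [-0.1, 0.0, 0.0], [-0.1, 0.0, 0.0]]
dp [[-0.63, -0.86, 0.02], [-0.63, -0.86, 0.02], [-0.64, -0.86, 0.02], [-0.64, -0.86, 0.02], [-0.64, -0.86, 0.01]]
```

View pics/wrist6.png

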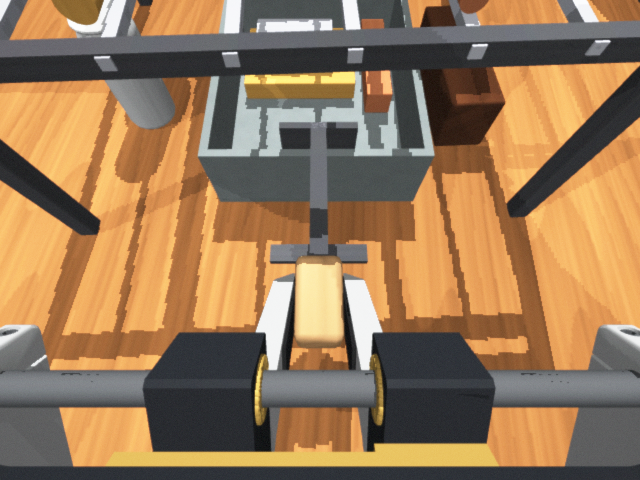

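The tray is following straight, with the blade behind the lip (318,145) and the front face at v≈155–200. I'll continue the pull.

Emit:
{"op": "jog_arm", "data": {"turn": [[0, 0, 0], [0, 0, 0], [0, 0, 0], [0, 0, 0], [0, 0, 0]], "dp": [[-0.63, -0.86, 0.02], [-0.63, -0.86, 0.02], [-0.63, -0.86, 0.02], [-0.63, -0.86, 0.02], [0, 0, 0]], "gripper": [1, 1, 1, 1, 1]}}

```text
clock: 7.6
eef_pos: [585.6, -75.6, 62.0]
eef_rot: [1.57, 0.87, 1.639]
wrist_force: [0.2, 0.5, -1.4]
finger_gap: 23.7
```

```bash
cat > m2.py <<'E'
from go import *
from meas import fit
import sys
tag=sys.argv[1];snap('wrist',tag);p,d,K,T=load(tag);W=world(d,K,T);v,u=np.mgrid[:480,:640];x,y,z=W[...,0],W[...,1],W[...,2]
m=(z>20)&(z<50)&(u>195)&(u<450)&(v>110)&(v<260)&(y>-20)&(y<90)&~((u>265)&(u<370))&(x>495)&(x<670)
c,dr,n=fit(W[m][:,:2]);yf=c[1]+dr[1]/dr[0]*(573.5+4-c[0]);print('face',c,dr,n,'x',np.percentile(W[m][:,0],[1,99]))
xm=np.percentile(W[m][:,0],[1,99]).mean();fm=np.array([xm,c[1]+dr[1]/dr[0]*(xm-c[0])])
m=(z>150)&(z<206)&(v<110)&(p.max(-1)<110)&(y<70)
if m.sum()>200:
    c2,d2,n2=fit(W[m][:,:2]);nn=np.array([-d2[1],d2[0]]);o=(W[m][:,:2]-c2)@nn;print('rail',c2,d2,n2,np.percentile(o,[1,10,50,90]))
e=np.array([573.5,38.7]);nr=np.array([-.11,.994]);print('front mid s',(fm-e)@nr,fm)
print(manip.read_state()['clock'],manip.read_state()['wrist_force'])
E
python3 m2.py wrist7; python3 -c "
from go import *
H([586.8,-94,72],94.2,dz=2.7,n=1)"
```

```text
face [576.26  18.54] [1.   0.07] 2627 x [498.48 656.04]
rail [461.86  25.78] [0.99 0.1 ] 296 [-1.62 -0.85  0.04  0.81]
front mid s -20.382144568208368 [577.26  18.61]
7.65 [-0.59  0.19 -2.05]
now grasp [586.41 -87.31  76.38] dist 10.478569151266754 ang 0.2939464959864514 joints [-0.45  0.74  1.38  0.6   1.45 -0.73]
1
turn [[-0.2, 0.2, -0.1]]
dp [[-0.54, -0.9, -0.01]]
```

View pics/wrist7.png

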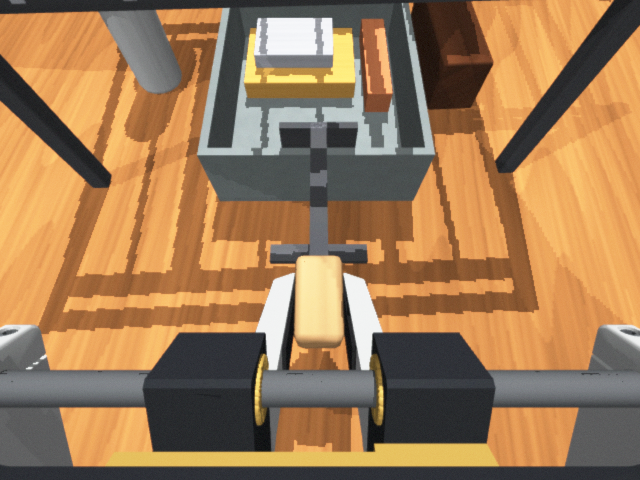

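Emit:
{"op": "jog_arm", "data": {"turn": [[0, 0, 0], [0, 0, 0]], "dp": [[-0.63, -0.8, 0], [0, 0, 0]], "gripper": [1, 1]}}

```text
clock: 7.9
eef_pos: [586.3, -85.8, 61.6]
eef_rot: [1.57, 0.87, 1.639]
wrist_force: [-0.1, -0.1, -2.2]
finger_gap: 24.0
```

```bash
python3 m2.py wrist8; python3 -c "
from go import *
H([586.8,-93,72],94.2,dz=2.7,n=1)"
```

```text
face [577.56   8.07] [1.   0.07] 2635 x [498.93 656.59]
front mid s -30.90520694573794 [577.76   8.08]
7.95 [ 0.27  0.39 -1.98]
now grasp [587.06 -97.55  75.94] dist 1.5648912116256182 ang 0.2674567916600109 joints [-0.47  0.75  1.36  0.59  1.46 -0.73]
1
turn [[-0.2, 0.2, -0.2]]
dp [[0.16, -0.01, 0.0]]
```

Emit:
{"op": "jog_arm", "data": {"turn": [[0, 0, 0], [0, 0, 0], [0, 0, 0], [0, 0, 0], [0, 0, 0]], "dp": [[0.26, 0.31, 0], [-1.2, 1.05, 0], [-1.2, 1.05, 0], [-1.2, 1.05, 0], [0, 0, 0]], "gripper": [1, 1, 1, 1, 1]}}

```text
clock: 8.57
eef_pos: [586.4, -80.3, 114.3]
eef_rot: [1.566, 0.872, 1.637]
wrist_force: [0.0, 0.2, -2.1]
finger_gap: 23.9
```

```bash
python3 m2.py wrist9; python3 -c "
from go import *
H([586.8,-170,120],94.2,dz=2.7,n=3)"
```

```text
now grasp [586.87 -92.24 127.83] dist 81.53581761461913 ang 0.23603136353398155 joints [-0.46  0.67  1.35  0.59  1.53 -0.68]
3
turn [[-0.0, 0.1, -0.0], [-0.0, 0.1, -0.0], [-0.0, 0.1, -0.0]]
dp [[-1.61, -2.18, -0.19], [-1.61, -2.18, -0.19], [-1.61, -2.18, -0.19]]bash:  1184 Killed                     python3 m2.py wrist9
```

View pics/wrist9.png

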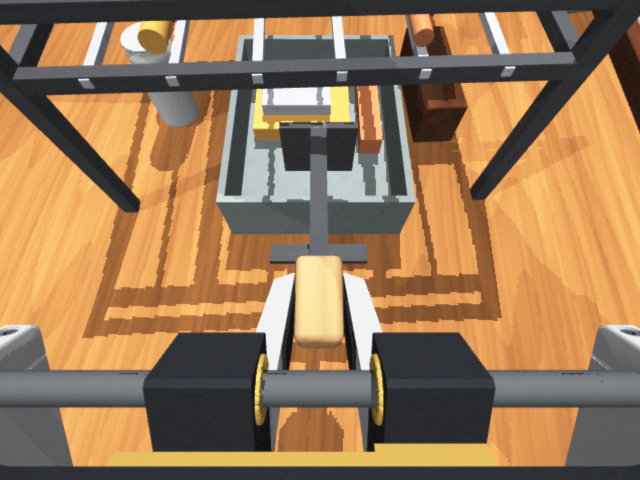

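The blade is clear above the lip and the tray stands free. I'm carrying the hook back.

```bash
sed -i 's/svd(P-P.mean(0))/svd(P-P.mean(0),full_matrices=False)/' meas.py; python3 -c "
from go import *
H([445,-226,112],93,dz=2.7,n=6)"
```

```text
now grasp [586.87 -92.24 127.83] dist 197.64136654900875 ang 1.0056693762336162 joints [-0.46  0.67  1.35  0.59  1.53 -0.68]
6
turn [[0.1, -0.1, -0.0], [0.1, -0.1, -0.0], [0.1, -0.1, -0.0], [0.1, -0.1, -0.0], [0.1, -0.1, -0.0], [0.1, -0.1, -0.0]]
dp [[-1.2, -1.76, -2.51], [-1.2, -1.77, -2.51], [-1.21, -1.77, -2.5], [-1.21, -1.78, -2.49], [-1.21, -1.79, -2.49], [-1.22, -1.79, -2.48]]
```

Emit:
{"op": "jog_arm", "data": {"turn": [[0.1, -0.1, 0], [0.1, -0.1, 0], [0.1, -0.1, 0], [0.1, -0.1, 0], [0.1, -0.1, 0], [0.1, -0.1, 0], [0, 0, 0]], "dp": [[-1.2, -1.76, -2.5], [-1.2, -1.76, -2.5], [-1.2, -1.76, -2.5], [-1.2, -1.78, -2.5], [-1.2, -1.79, -2.5], [-1.2, -1.79, -2.5], [0, 0, 0]], "gripper": [1, 1, 1, 1, 1, 1, 1]}}

```text
clock: 9.5
eef_pos: [438.9, -220.1, 96.2]
eef_rot: [1.572, 0.868, 1.627]
wrist_force: [-0.1, 0.1, -1.2]
finger_gap: 23.8
```

```bash
python3 -c "
from go import *
snap('wrist','wrist10')
p,d,K,T=load('wrist10');W=world(d,K,T)
for v in(130,150,175,200,225,275,300,320): print(v,np.median(W[v-2:v+3,316:323].reshape(-1,3),0))
H([445,-226,58],93,dz=2.7,n=3)"
```

```text
130 [ 434.   -121.83  113.66]
150 [ 434.8  -137.19  113.55]
175 [ 435.78 -155.45  113.27]
200 [ 436.72 -172.38  113.07]
225 [ 437.58 -188.    112.7 ]
275 [ 439.27 -219.58  120.56]
300 [ 439.93 -232.04  120.48]
320 [ 440.46 -241.57  120.5 ]
now grasp [ 440.25 -231.52  110.67] dist 50.309546862433294 ang 0.3322597888009385 joints [-0.78  0.59  1.53  0.45  1.58 -0.96]
3
turn [[0.1, -0.0, -0.1], [0.1, -0.0, -0.1], [0.1, -0.0, -0.1]]
dp [[1.31, -1.04, 0.17], [1.31, -1.04, 0.17], [1.31, -1.03, 0.17]]
```

Emit:
{"op": "jog_arm", "data": {"turn": [[0, 0, 0], [0, 0, 0], [0, 0, 0], [0, 0, 0]], "dp": [[1.31, -1.04, 0.17], [1.31, -1.04, 0.17], [1.31, -1.03, 0.17], [0, 0, 0]], "gripper": [1, 1, 1, 1]}}

```text
clock: 10.05
eef_pos: [445.7, -214.9, 41.3]
eef_rot: [1.574, 0.867, 1.632]
wrist_force: [-0.0, -0.7, -1.7]
finger_gap: 23.6
```

```bash
python3 -c "
from go import *
H([445,-226,41],93,dz=3.2,n=2)"
```

```text
now grasp [ 446.45 -227.08   55.59] dist 11.815466831714893 ang 0.5237522101802854 joints [-0.77  0.68  1.54  0.45  1.49 -1.  ]
2
turn [[0.1, -0.2, -0.2], [0.1, -0.2, -0.2]]
dp [[0.36, -0.47, -0.06], [0.36, -0.47, -0.06]]
```

Lowering the last 11 mm in small steps, watching the force.

Emit:
{"op": "jog_arm", "data": {"turn": [[0.1, -0.2, -0.2], [0, 0, 0], [0, 0, 0], [0, 0, 0]], "dp": [[0.3, -0.3, -0.06], [0.25, -0.25, -0.06], [0.2, -0.15, 0], [0, 0, 0]], "gripper": [1, 1, 1, 1]}}

```text
clock: 10.55
eef_pos: [444.9, -215.8, 31.0]
eef_rot: [1.569, 0.871, 1.625]
wrist_force: [-0.7, -0.6, -1.2]
finger_gap: 23.7
```

```bash
python3 -c "
from go import *
H([445,-226,41],93,dz=3.2,n=1);print(manip.read_state()['wrist_force'])
snap('wrist','wrist11')
p,d,K,T=load('wrist11');W=world(d,K,T)
for v in(130,150,175,200,225,275,300,320): print(v,np.median(W[v-2:v+3,316:323].reshape(-1,3),0))"
```

```text
now grasp [ 445.51 -227.89   45.43] dist 2.1494846572838524 ang 0.18855854255243357 joints [-0.77  0.69  1.54  0.46  1.47 -1.01]
1
turn [[0.2, -0.1, -0.1]]
dp [[-0.01, -0.21, -0.04]]
[-0.67 -0.62 -1.21]
130 [ 439.89 -117.24   48.08]
150 [ 440.76 -132.63   48.15]
175 [ 441.74 -150.96   47.87]
200 [ 442.65 -168.03   47.75]
225 [ 443.48 -183.69   47.69]
275 [ 445.19 -215.03   55.37]
300 [ 445.87 -227.65   55.22]
320 [ 446.4  -237.13   55.32]
```

Emit:
{"op": "jog_arm", "data": {"turn": [[0, 0, 0], [0, 0, 0], [0, 0, 0]], "dp": [[0.12, -0.12, 0], [0.12, -0.12, 0], [0, 0, 0]], "gripper": [1, 1, 1]}}

```text
clock: 10.98
eef_pos: [445.1, -216.5, 29.9]
eef_rot: [1.567, 0.87, 1.624]
wrist_force: [-0.2, -0.2, -1.7]
finger_gap: 23.7
```

Emit:
{"op": "jog_arm", "data": {"turn": [[0, 0, 0], [0, 0, 0], [0, 0, 0]], "dp": [[0.12, -0.1, 0], [0.12, -0.1, 0], [0, 0, 0]], "gripper": [1, 1, 1]}}

```text
clock: 11.35
eef_pos: [445.3, -216.8, 29.8]
eef_rot: [1.565, 0.868, 1.623]
wrist_force: [-0.1, 1.7, -0.6]
finger_gap: 23.9
```

The bench now carries the weight (the z force dropped to −0.6). Releasing.

Emit:
{"op": "jog_arm", "data": {"turn": [[0, 0, 0], [0, 0, 0], [0, 0, 0], [0, 0, 0], [0, 0, 0]], "dp": [[0, 0, 0], [0, 0, 0], [0, 0, 0], [0, 0, 0], [0, 0, 0]], "gripper": [0.8, 0.7, 0.6, 0.45, 0.4]}}

```text
clock: 11.98
eef_pos: [445.4, -216.9, 29.4]
eef_rot: [1.565, 0.869, 1.622]
wrist_force: [-0.8, 0.2, 0.5]
finger_gap: 53.9
```

```bash
python3 -c "
from go import *
snap('wrist','wrist12')
p,d,K,T=load('wrist12');W=world(d,K,T)
for v in(130,150,175,200,225,275,300,320): print(v,np.median(W[v-2:v+3,316:323].reshape(-1,3),0))"
```

```text
130 [ 440.3  -118.51   46.42]
150 [ 441.13 -133.98   46.75]
175 [ 442.2  -152.31   46.6 ]
200 [ 443.11 -169.35   46.45]
225 [ 444.06 -184.93   46.37]
275 [ 445.72 -216.63   54.45]
300 [ 446.39 -229.12   54.35]
320 [ 446.91 -238.41   54.58]
```

View pics/wrist12.png

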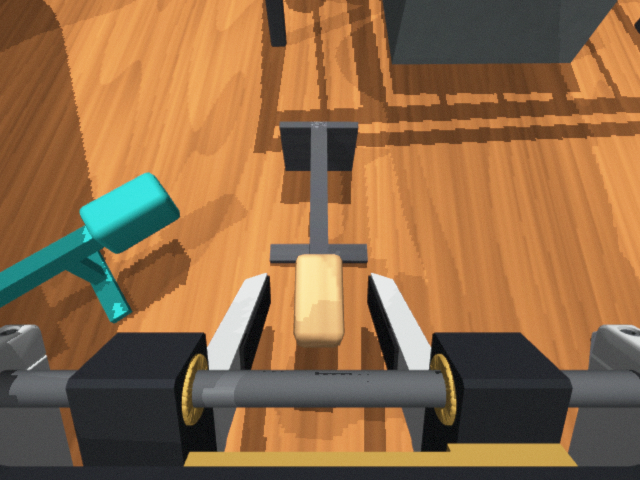

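The hook stands free and upright (handle at 319,300), with the fingers open clear of it. Backing out along the tool axis.

Emit:
{"op": "jog_arm", "data": {"turn": [[0, 0, 0], [0, 0, 0], [0, 0, 0], [0, 0, 0], [0, 0, 0], [0, 0, 0], [0, 0, 0]], "dp": [[-2, 0, 0], [-3, 0, 0], [-4, 0, 0], [-4, 1, 0], [-4, 2, 0], [-3, 2, 0], [0, 0, 0]], "gripper": [0.4, 0.4, 0.4, 0.4, 0.4, 0.4, 0.4]}}

```text
clock: 12.9
eef_pos: [449.5, -310.4, 219.6]
eef_rot: [1.567, 0.868, 1.625]
wrist_force: [0.5, -0.2, -1.2]
finger_gap: 56.0
```

```bash
python3 - <<'E'
from go import *
from meas import fit
print(manip.read_state()['eef_pos'])
snap('top','top13');snap('wrist','wrist13');snap('side','side13')
p,d,K,T=load('top13');W=world(d,K,T);v,u=np.mgrid[:480,:640];z=W[...,2];x,y=W[...,0],W[...,1]
m=(z>53)&(z<66)&(x>495)&(x<660)&(y<30)&(y>-10);c,dr,n=fit(W[m][:,:2]);print('lip',c,dr,n,np.percentile((W[m][:,:2]-c)@[-dr[1],dr[0]],[2,50,98]))
print('lip s',(c-[573.5,38.7])@[-.11,.994])
for t in('top0','top13'):
    p,d,K,T=load(t);W=world(d,K,T);z=W[...,2]
    for n,(a,b,cc,e,lo,hi) in dict(tin=(214,240,283,304,85,102),block=(398,442,165,210,18,30)).items():
        mm=(z>lo)&(z<hi)&(u>a)&(u<b)&(v>cc)&(v<e);print(t,n,W[mm].mean(0),mm.sum())
E
```

```text
[ 449.49 -310.37  219.56]
lip [577.59  10.82] [1.   0.07] 219 [-2.98  0.54 20.21]
lip s -28.161217842274457
top0 tin [413.51 145.18  94.27] 279
top0 block [ 634.88 -271.81   24.57] 1131
top13 tin [413.65 145.3   94.36] 273
top13 block [ 635.04 -271.93   24.39] 1128
```

View pics/top13.png

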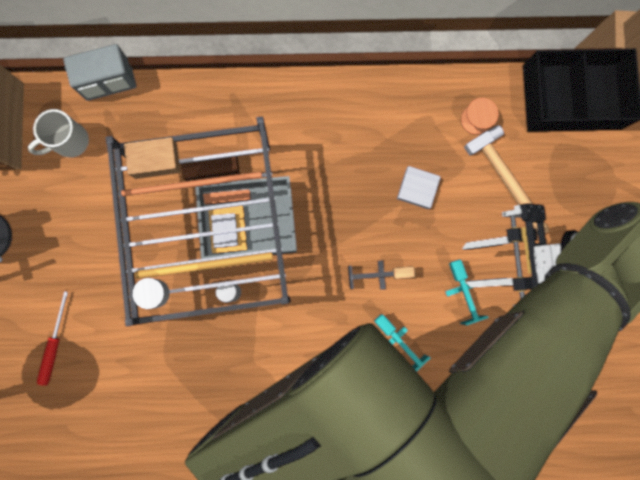

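View pics/wrist13.png

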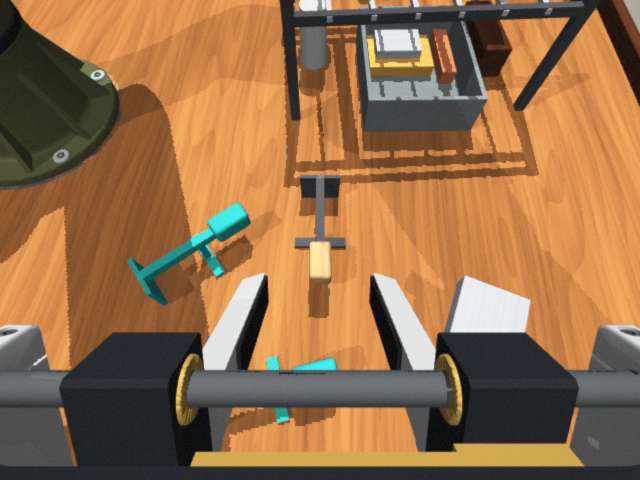

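The top view shows the tray front out past the rail (295,215), the hook standing at its start pixel (404,273), and the can, box and block where they were. Handing in.

```bash
python3 -c "
from cell import order;print(order.sign_off())"
```

```text
the job is handed in; nothing more can be done
None
```

The job is done and handed in at about 13 s on the clock. I gripped the wooden-handled hook with the gripper leaned 40°, hooked the tray's front lip and dragged the tray straight out. I then stood the hook back at its start place, let go and backed clear.

| Last check | Result |
|---|---|
| Tray front past the rack's front edge | About 31 mm, in both the wrist and top views |
| Hook | Upright and level, handle centre within about 3 mm of where it was found |
| Can and steel block | Same as at the start to within 0.2 mm |
| Wooden box and turquoise look-alikes | Look unmoved in the pictures; I did not measure them |
| Wrist force | A few newtons at most in every reading |

No check failed or disagreed. One measuring script ran out of memory just after the hook was lifted off the lip. I repeated that tray measurement from the top camera once the hook was down.

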